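Draw a spacer from behind the pots

ROBOT

A 6-joint arm with a two-finger parallel gripper is mounted at the origin on a cart in front of the work surface, level with it; the furniture and walls round the work are solid. World frame = base frame: x ahead of the robot, y to its left, z up, the work surface at z = 0. Lengths are in m, angles in rad, forces in N, time in s.
With the tool pointing down it reaches from about 0.425 to 0.95 m from the base axis. Payload 3.5 kg.
Tool frame: the origin (TCP) lies at the very end of the fingers, on their centre line; the grasp point (between the pads) lies r.grip_depth behind it (r.grip_depth is the distance from the TCP to the grasp point, in m); z points along the fingers, y is the direction in which the jaws open and shut (so a half turn about z gives the same grasp; the last joint's range is limited). The gripper opens to 85 mm and grips with 20 to 120 N. Pads are 22 mm wide; open, the fingers measure 114 mm over their backs; the gripper's body (76 mm by 85 mm) begins 54 mm behind the grasp point. The pads swing forward as they close: fully open they stand 13 mm farther back than shut.
Start: joints at [-1.335, 0.286, 1.577, -0, 1.279, -0.15], TCP at [0.254, -0.625, 0.231] pointing down, gripper open.
Joint ranges: [-2.77, 2.77], [-0.9, 2.22], [0.21, 2.48], [-1.53, 4.67], [0.24, 2.81], [-2.84, 2.84]. Speed limits (rad/s): [2.79, 2.79, 3.14, 3.14, 3.14, 3.14].

INTERFACE

Orientations are given as a rotation vector (axis times angle).
In Python, from workcell import r, optics gives the robot as it stands.
- The arm moves only by the tool play_rows, never from a script. Its argument "plan" is one flat list of numbers, 5 for each row, row after row: the shift along the tool's x, y, z in m, then the turn about the tool's z in rad, then the opening, from 0 (shut) to 1 (fully open). A call has 1 to 10 rows; each row shifts and turns the commanded pose from where the row before left it, along the tool's axes as they then stand; what a row does not reach is not made up. A row lasts 1/8 s, in which the tool goes at most 62.5 mm and 10.7 degrees, less where a joint would pass 70% of its speed; a pose out of reach is approached as far as the arm can. A call with a gripper value outside its range is refused whole. The fingers move at their own pace and stop on an object; "force" is the grip in N (left out, the last holds). Time passes only in rows, so rows that do not move let the fingers close. It gives the time, the measured TCP pose, the force and the opening at its end, in the units of the state.
- r.sense(): the state, without advancing time (a new reading comes with each control period).
- optics.snapshot(name): name is "scene" or "top" or "wrist"; returns the picture (420x560x3 uint8, red, green, blue); there is no depth.
- optics.camera_info(name): a dict with "mtx" (3x3 intrinsics, pixels), "k1" (the pictures are not rectified: a ray, as slopes to the right and down, at radius r is drawn at 1 + k1 r^2 times it, then the intrinsics apply), "rvec" (rotation vector, rad) and "tvec" (3), from world to camera coordinates, as OpenCV has them; the wrist camera has in their place "mount" (4x4, takes a point from camera to tool coordinates, whose origin is the TCP and whose axes are the flange's). Camera axes: x right, y down, z forward; pixel columns grow to the right and rows downward; lengths in m; the calibration is good to about 2 mm. A picture is of the moment at which its call begins: read the wrist's pose just before it. camera_info takes no time and is no camera call.
- r.hand_in(): hands the job in, once; it reports no verdict.
Trained networks look in the newest picture that a camera, given by its name, has taken for a name from the list of things; names that differ only in an ending like _2 or _b are one class to them, and where a whole thing is asked for, a point or a joint stands for the part that bears it (a point fixed in the world has none). Each returns a list of dicts, best first, with "p" (0 to 1); they miss things now and then, are a little off and sometimes report something else, mostly with a low value. They report only what shows in the picture. A call takes as long as a camera call. They do not tell look-alikes from the thing itself.
- optics.spot_in(camera, target): "location" ([x, y, z] in m, in world coordinates, good to about 4 mm: the middle of the surface that is visible of it).
- optics.landmark_of(camera, target): "location" ([x, y, z] in m, in world coordinates, good to about 4 mm: a listed point, or the origin of a listed thing).
The state is a dict: "time": time; "joint_positions": joint angles; "joint_velocities": joint speeds; "joint_efforts": joint torques, N m; "ee_pos": TCP position; "eef_rot": TCP orientation; "ft_force": force on the tool from outside, world axes, zero at the start; "torque": the same for the moment, N m; "opening": opening from 0.0 (shut) to 1.0 (fully open).
Only numpy, scipy, OpenCV 4.12 (cv2) and the standard library are available. Lean on these libraries where they do the work, as an engineer would, in place of code of your own. Each camera call takes 0.05 s, during which the arm holds its last target. There are 200 camera calls.

TASK

Two pots stand in front of the outlet of the spacer dispenser: stand both aside on the black rubber mat, then draw the bottom spacer straight out of the dispenser, so that the others drop down inside it, and lay it flat on the marked outline between the end blocks of the assembly plate. Then put each pot back on the ring mark it came from. Keep the pots upright and leave the small jar and the transformer alone.

Things in the scene. Friction and masses are not known exactly. Their poses are not given: they have to be found in the camera images.
- dispenser: fixed spacer dispenser: open aluminium tower on a grey base plate 90 mm wide, 6 mm thick. Origin on the bench under the middle of the tower's front; x points into the tower, outlet to -x, z up. Tower x 0 to 112 mm, 46 mm wide, top at 48 mm; gate 15.5 mm high lets only the bottom spacer out. Plate runs to x = -185 mm; two 58 mm ring marks at x = -76, -150 mm, y = 0, either pot on either ring.
- spacer_bottom: bottom spacer, loose steel bar 100 x 36 x 12 mm, 0.1 kg; origin at the centre of its underside, x along its length, z up. It lies on the dispenser's base plate (6 mm up) and sticks 36 mm out of the gate: pinch it there across its width. Drawn 64 mm along the dispenser's -x (about 1 N) it is clear of the tower, and may be let go and taken again at its middle.
- spacer_top: the top spacer of the stack, the same bar, origin at the centre of its underside, 30 mm above the bench at the start. When the bottom spacer is drawn out it drops by 12 mm. Another such spacer lies hidden under it.
- tall_pot: larger pot with black lid, 50 mm diameter, 63 mm tall, upright, loose, 0.12 kg; origin at the centre of its underside, z up. Grip across its diameter.
- short_pot: smaller, squat pot with green lid, 42 mm diameter, 37 mm tall, upright, loose, 0.06 kg; origin at the centre of its underside, z up. Grip across its diameter.
- mat: black rubber mat, 200 x 110 x 4 mm, fixed flat on the bench at one side of the dispenser (left or right); origin at the centre of its underside, x along its length, z up. It has room for both pots side by side along its length.
- assembly_plate: assembly plate, fixed at the dispenser's other side: dark steel, 160 x 110 x 8 mm; origin at the centre of its underside, x along its length, z up. On its top a white outline 104 x 40 mm, centred, long along x, shows where the spacer goes. Across each end stands a block 60 mm wide and 16 mm high; the gap between the blocks is 124 mm.
- small_jar: bystander, not to be moved: jar with yellow lid, 34 mm diameter, 43 mm tall, loose; origin at the centre of its underside.
- transformer: bystander, not to be moved: transformer 52 x 42 x 36 mm, loose; origin at the centre of its underside.
There are look-alikes about, which are no part of the job. What is shaped like the spacer_bottom but turquoise is not meant. Leave any orange look-alike of the spacer_top alone.

How it is judged:
By the outcome, as a careful person would: the job done as asked, in the order asked, and still so for the second after the job is handed in, with the robot touching nothing.
It also fails if it takes over 128 s, if anything falls off the work surface, if the arm or the gripper's body presses on something with over 40 N, if the wrist force passes 120 N, or if a joint passes its speed limit or range.

## Working session

There is one attempt and no reset: what is moved stays moved. The work goes in short steps, Python scripts to look and compute and a tool call to move; the robot and the scene stay as the last step left them, time stands still between calls to the robot, and variables do not carry over. Pictures are saved under pics/ and viewed, about 12 in all and at most 16, crops included, and the job is handed in when it is done.

Besides the shell and the picture viewer there is one more tool, called after "Call:" as name(argument=value, ...) on one line, values as JSON. play_rows: Moves the arm, as the interface text tells. Its arguments: {"type":"object","properties":{"plan":{"type":"array"},"force":{"type":"number"}},"required":["plan"]}

```bash
ls; mkdir -p pics
cat > h.py <<'E'
import numpy as np, cv2
from workcell import r, optics
from scipy.spatial.transform import Rotation as R
def save(cam,name):
    im=optics.snapshot(cam); cv2.imwrite(f'pics/{name}.png',im[:,:,::-1]); return im
def ext(cam):
    c=optics.camera_info(cam)
    if 'rvec' in c:
        return c, R.from_rotvec(np.ravel(c['rvec'])).as_matrix(), np.ravel(c['tvec'])
    s=r.sense(); T=np.eye(4);T[:3,:3]=R.from_rotvec(s['eef_rot']).as_matrix();T[:3,3]=s['ee_pos']
    W=np.linalg.inv(T@np.array(c['mount'])); return c,W[:3,:3],W[:3,3]
def dist(c): return np.array([c['k1'],0,0,0,0.])
def pix2w(cam,uv,z):
    c,Rm,t=ext(cam); uv=np.array(uv,float).reshape(-1,1,2)
    n=cv2.undistortPointsIter(uv,np.array(c['mtx']),dist(c),None,None,(3,100,1e-10)).reshape(-1,2) if hasattr(cv2,'undistortPointsIter') else cv2.undistortPoints(uv,np.array(c['mtx']),dist(c)).reshape(-1,2)
    d=np.c_[n,np.ones(len(n))]@Rm; o=-Rm.T@t
    return o+d*((z-o[2])/d[:,2])[:,None]
def w2pix(cam,P):
    c,Rm,t=ext(cam)
    return cv2.projectPoints(np.array(P,float).reshape(-1,1,3),cv2.Rodrigues(Rm)[0],t,np.array(c['mtx']),dist(c))[0].reshape(-1,2)
def rot2(a): return np.array([[np.cos(a),-np.sin(a)],[np.sin(a),np.cos(a)]])
def go(xy,z,yaw=None):
    """tool-frame move from present pose to TCP xy,z; yaw = world angle (deg) of jaw axis"""
    s=r.sense(); M=R.from_rotvec(s['eef_rot']).as_matrix()
    d=M.T@(np.array([*xy,z])-s['ee_pos']); out=[*d]
    cur=np.arctan2(M[1,1],M[0,1])
    if yaw is not None:
        dy=(np.radians(yaw)-cur+np.pi/2)%np.pi-np.pi/2; out.append(-dy)
    print('tool shift',np.round(out,4),'jaw',np.degrees(cur).round(1),'tz',M[:,2].round(4),'j6',round(s['joint_positions'][5],2))
E
python3 - <<'E'
from h import *
print(r.sense(), r.grip_depth)
save('scene','s0');save('top','t0')
for cam in('top','scene'):
  for n in 'dispenser spacer_bottom spacer_top tall_pot short_pot mat assembly_plate small_jar transformer'.split():
    print(cam,n,[(np.round(d['location'],3).tolist(),round(d['p'],2)) for d in optics.landmark_of(cam,n)[:3]])
print(optics.camera_info('wrist'))
E
```

```text
pics
{'time': 0.0, 'joint_positions': array([-1.33497647e+00,  2.87188170e-01,  1.57819051e+00,  4.20026601e-06,
        1.27861787e+00, -1.50033501e-01]), 'joint_velocities': array([-0.00023087,  0.00018218,  0.00032966,  0.00150606,  0.00035824,
        0.00070486]), 'joint_efforts': array([-2.31696567e-04, -4.05986416e+01, -2.92625248e+01, -1.05166146e-04,
        5.81427259e-03, -2.37239497e-06]), 'ee_pos': array([ 0.25388592, -0.62471325,  0.22992487]), 'eef_rot': array([-3.08095069e+00, -6.01881746e-01,  1.55487755e-04]), 'ft_force': array([-0.28378139, -0.15391851, -0.06936312]), 'torque': array([ 0.0092551 , -0.02516094,  0.11306209]), 'opening': 0.9970777064056959} 0.0187
top dispenser []
top spacer_bottom [([0.679, 0.034, 0.004], 0.83), ([0.622, -0.1, 0.003], 0.64), ([0.724, 0.038, 0.031], 0.6)]
top spacer_top [([0.723, 0.038, 0.032], 0.95), ([0.69, -0.311, -0.001], 0.89)]
top tall_pot [([0.59, 0.028, 0.004], 0.78)]
top short_pot [([0.516, 0.026, 0.004], 0.58)]
top mat [([0.497, 0.288, -0.001], 0.76)]
top assembly_plate [([0.501, -0.287, -0.004], 0.64)]
top small_jar [([0.7
[... 445 characters left out ...]
0.46)]
scene assembly_plate [([0.505, -0.287, 0.0], 0.93)]
scene small_jar [([0.715, -0.203, 0.003], 0.53)]
scene transformer [([0.706, 0.215, -0.002], 0.61)]
{'mtx': array([[356.30667761,   0.        , 278.57371017],
       [  0.        , 356.30667761, 209.3615684 ],
       [  0.        ,   0.        ,   1.        ]]), 'k1': -0.04476323263952642, 'mount': array([[-1.49622265e-03, -9.44599886e-01, -3.28220683e-01,
         8.59407369e-02],
       [ 9.99998877e-01, -1.38720063e-03, -5.66300127e-04,
        -6.03649386e-04],
       [ 7.96190966e-05, -3.28221162e-01,  9.44600901e-01,
        -1.43106159e-01],
       [ 0.00000000e+00,  0.00000000e+00,  0.00000000e+00,
         1.00000000e+00]])}
```

View pics/t0.png

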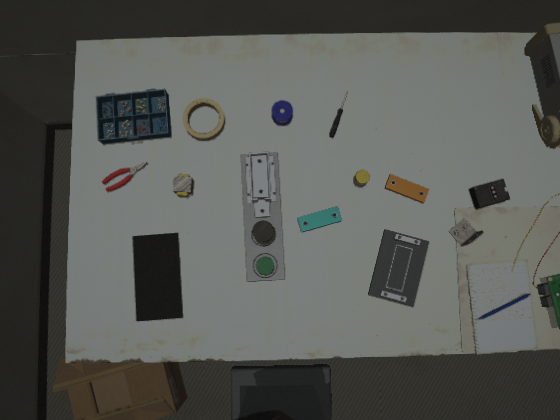

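View pics/s0.png

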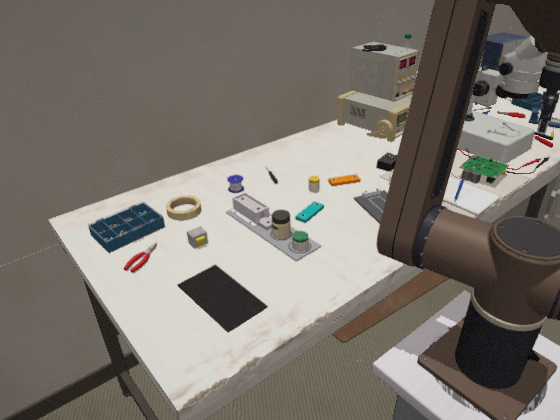

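The top view shows the mat at (158,276) on the left, the dispenser with its pots at (264,233) and (265,265), and the plate at (399,268) on the right. The bystanders are clear of all three. The turquoise bar at (319,219) and the orange one at (407,188) are decoys. Next I'll look with the wrist camera, passing over the plate first.

Run:
```python
from h import *
go((0.48,-0.27),0.25,90)
print(R.from_rotvec(r.sense()['eef_rot']).as_matrix().round(3))
```

```text
tool shift [ 0.3431 -0.2442 -0.0187  0.3858] jaw -67.9 tz [-0.  0. -1.] j6 -0.15
[[ 0.926  0.376 -0.   ]
 [ 0.376 -0.926  0.   ]
 [ 0.    -0.    -1.   ]]
```

Call:
play_rows(plan=[0.049,-0.0349,-0.0027,0,1,0.049,-0.0349,-0.0027,0,1,0.049,-0.0349,-0.0027,0,1,0.049,-0.0349,-0.0027,0,1,0.049,-0.0349,-0.0027,0,1,0.049,-0.0349,-0.0027,0,1,0.049,-0.0349,-0.0027,0,1,0,0,0,0.1286,1,0,0,0,0.1286,1,0,0,0,0.1286,1])

```text
time: 2.25
ee_pos: [0.4801, -0.2696, 0.2504]
eef_rot: [3.141, -0.005, 0.0]
ft_force: [-0.2, -0.2, 0.4]
opening: 0.999
```

Run:
```python
from h import *
go((0.48,0.03),0.25,90)
save('wrist','w0'); s=r.sense(); print(s['ee_pos'],s['time'])
np.save('w0pose.npy',np.r_[s['ee_pos'],s['eef_rot']])
```

```text
tool shift [-0.0011 -0.2996  0.0003 -0.0034] jaw -90.2 tz [ 2.e-04 -3.e-04 -1.e+00] j6 0.88
[ 0.48000784 -0.26970158  0.25038165] 2.3
```

View pics/w0.png

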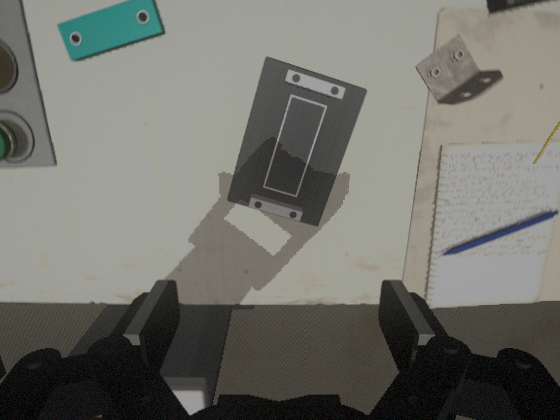

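The plate shows clearly. Its outline corners are at about (290,95), (327,105), (299,198) and (263,188).

Call:
play_rows(plan=[0,-0.06,0,0,1,0,-0.06,0,0,1,0,-0.06,0,0,1,0,-0.06,0,0,1,0,-0.06,0,0,1,0,0,0,0,1])

```text
time: 3.05
ee_pos: [0.4794, 0.0335, 0.2505]
eef_rot: [-3.141, -0.013, -0.001]
ft_force: [0.3, -0.4, 0.9]
opening: 0.997
```

Run:
```python
from h import *
s=r.sense()
# plate from w0
p=np.load('w0pose.npy')
import h
sv=r.sense
class F: pass
def ext0(cam):
    c=optics.camera_info('wrist'); T=np.eye(4);T[:3,:3]=R.from_rotvec(p[3:]).as_matrix();T[:3,3]=p[:3]
    W=np.linalg.inv(T@np.array(c['mount'])); return c,W[:3,:3],W[:3,3]
im=cv2.imread('pics/w0.png',0)
cr=np.float32([[290,95],[327,105],[299,198],[263,188]]).reshape(-1,1,2)
e=h.ext; h.ext=ext0
q=pix2w('wrist',[[290,95],[327,105],[299,198],[263,188]],0.008); 
def rep(q,n):
    v=(q[0]+q[1]-q[2]-q[3])[:2]; u=(q[0]-q[1])[:2]
    print(n,q.mean(0).round(4),'ang',np.degrees(np.arctan2(v[1],v[0])).round(2),'L',np.linalg.norm(v)/2,'W',np.linalg.norm(u), 'angW',np.degrees(np.arctan2(u[1],u[0]))-90)
rep(q,'outline'); rep(pix2w('wrist',[[267,57],[367,90],[317,226],[228,201]],0.008),'plate')
h.ext=e
save('wrist','w1'); print(s['ee_pos'],s['time'])
go((0.48,0.28),0.25,90)
for n in 'dispenser spacer_bottom tall_pot short_pot'.split():
    print(n,[(np.round(d['location'],4).tolist(),round(d['p'],2)) for d in optics.landmark_of('wrist',n)[:2]])
```

```text
outline [ 0.5015 -0.2858  0.008 ] ang -16.17 L 0.10472113315396628 W 0.03999129982404878 angW -14.844309317864003
plate [ 0.5022 -0.2855  0.008 ] ang -17.43 L 0.1584167400038926 W 0.10770033503797696 angW -17.44039196073328
[0.47940179 0.0334945  0.25045621] 3.05
tool shift [ 0.0017 -0.2484  0.0003  0.0055] jaw -89.7 tz [ 5.e-04 -4.e-04 -1.e+00] j6 1.42
dispenser []
spacer_bottom [([0.6194, -0.1013, -0.001], 0.94)]
tall_pot [([0.5911, 0.0304, 0.0042], 0.73)]
short_pot [([0.5139, 0.0288, 0.0037], 0.58)]
```

View pics/w1.png

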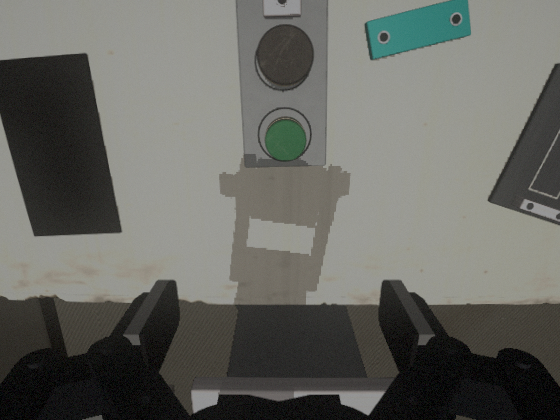

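Both pots stand on their rings: the tall lid at (285,55), the green lid at (285,139) in a ring centred near (285,134). Next I'll compute their positions.

Run:
```python
from h import *
im=cv2.imread('pics/w1.png'); h=cv2.cvtColor(im,cv2.COLOR_BGR2HSV)
m=cv2.inRange(h,(45,100,30),(90,255,255)); m=cv2.morphologyEx(m,cv2.MORPH_OPEN,np.ones((3,3)))
n,l,st,c=cv2.connectedComponentsWithStats(m[:, :350]);k=1+np.argmax(st[1:,4]);print(st[k],c[k]); g=c[k]
print('short lid',pix2w('wrist',g,.043))
gray=cv2.cvtColor(im,cv2.COLOR_BGR2GRAY)
roi=(gray[22:92,252:318]<75).astype(np.uint8); n,l,st,c=cv2.connectedComponentsWithStats(roi);k=1+np.argmax(st[1:,4])
(ctr,rad)=cv2.minEnclosingCircle(np.argwhere(l==k)[:,::-1].astype(np.float32)); print(st[k],c[k]+[252,22],np.array(ctr)+[252,22],rad)
print('tall lid',pix2w('wrist',c[k]+[252,22],.069))
print('ring',pix2w('wrist',[285,134],.006), pix2w('wrist',[[284,106],[258,134],[311,134]],.006))
e=pix2w('wrist',[[237,0],[244,167],[328,0],[326,164]],.006); print('disp edges',e.round(4))
print('bar end',pix2w('wrist',[[265,13],[300,16]],.018))
q=pix2w('wrist',[[0,60],[87,54],[121,233],[34,236]],.004);print('mat',q.round(4),q.mean(0))
```

```text
[287 130   5   3  15] [289. 131.]
short lid [[0.52428168 0.01965056 0.043     ]]
[   3    2   59   68 2907] [284.63536292  56.03199174] [284.   57.5] 33.55974578857422
tall lid [[0.59003076 0.02444077 0.069     ]]
ring [[0.51674038 0.02286378 0.006     ]] [[ 0.54584838  0.02398426  0.006     ]
 [ 0.51684126  0.05186709  0.006     ]
 [ 0.51668241 -0.00507565  0.006     ]]
disp edges [[ 0.646   0.0697  0.006 ]
 [ 0.4808  0.0681  0.006 ]
 [ 0.6458 -0.0185  0.006 ]
 [ 0.4839 -0.0225  0.006 ]]
bar end [[0.63216866 0.04227228 0.018     ]
 [0.62948819 0.00908493 0.018     ]]
mat [[0.5964 0.3204 0.004 ]
 [0.5995 0.2258 0.004 ]
 [0.4011 0.2184 0.004 ]
 [0.397  0.3274 0.004 ]] [0.49849983 0.2729941  0.004     ]
```

Run:
```python
from h import *
print('short',pix2w('wrist',[285.5,139],.043))
print('mat top',pix2w('top',[[133,236],[179,233],[183,319],[138,321]],.004).mean(0))
e=pix2w('top',[[240,154],[276,152],[285,280],[247,282]],.006);print('disp',e.round(4))
print(np.degrees(np.arctan2(*( (e[0]+e[1]-e[2]-e[3])[[1,0]]))))
go((0.514,0.0235),0.10,91)
```

```text
short [[0.51658288 0.02301956 0.043     ]]
mat top [0.49273856 0.27899847 0.004     ]
disp [[ 0.7823  0.0831  0.006 ]
 [ 0.7852 -0.0037  0.006 ]
 [ 0.4791 -0.0179  0.006 ]
 [ 0.4765  0.0707  0.006 ]]
2.482080481046901
tool shift [ 0.034   0.0052  0.1502 -0.019 ] jaw -90.1 tz [-0.e+00 -2.e-04 -1.e+00] j6 1.42
```

Call:
play_rows(plan=[0.0185,0.003,0.055,-0.019,1,0.0185,0.003,0.055,-0.019,1,0,0,0.05,0,1,0,0,0.04,0,1,0,0,0.02,0,1,0,0,0.015,0,1], force=30)

```text
time: 4.05
ee_pos: [0.5167, 0.023, 0.0139]
eef_rot: [-3.141, -0.056, 0.002]
ft_force: [0.9, 0.2, 0.1]
opening: 0.998
```

Call:
play_rows(plan=[0,0,0,0,0.3,0,0,0,0,0.3,0,0,0,0,0.3,0,0,0,0,0.3,0,0,0,0,0.3,0,0,0,0,0.3])

```text
time: 4.8
ee_pos: [0.5183, 0.0241, 0.0168]
eef_rot: [3.14, 0.06, 0.005]
ft_force: [0.3, -1.2, 6.0]
opening: 0.476
```

Run:
```python
from h import *
go((0.450,0.279),0.10)
print(r.sense())
```

```text
tool shift [-0.0583 -0.2572 -0.0836] jaw -87.8 tz [ 2.9e-03 -7.0e-04 -1.0e+00] j6 1.38
{'time': 4.8, 'joint_positions': array([-1.49048757e-01,  2.35025855e-01,  2.08517495e+00, -3.36521177e-04,
        8.18389001e-01,  1.38374602e+00]), 'joint_velocities': array([-4.70166202e-04,  1.93664623e-03,  1.57844468e-03, -1.17657278e-03,
        1.68371510e-05, -7.11244709e-04]), 'joint_efforts': array([ 4.14143102e-01, -2.81784368e+01, -1.95486796e+01,  1.08517441e-01,
       -7.35192513e-02, -1.51957670e-02]), 'ee_pos': array([0.51833152, 0.02413541, 0.01675251]), 'eef_rot': array([3.14027067, 0.06003541, 0.00458469]), 'ft_force': array([ 0.27942618, -1.23292762,  6.0090611 ]), 'torque': array([-0.11997792,  0.0591987 ,  0.04444843]), 'opening': 0.47603493405337866}
```

Call:
play_rows(plan=[0,0,-0.02,0,0.3,0,0,-0.04,0,0.3,-0.0112,-0.0512,-0.023,0,0.3,-0.0112,-0.0512,0,0,0.3,-0.0112,-0.0512,0,0,0.3,-0.0112,-0.0512,0,0,0.3,-0.0112,-0.0512,0,0,0.3,0,0,0,0,0.3])

```text
time: 5.8
ee_pos: [0.4495, 0.2808, 0.0978]
eef_rot: [-3.141, -0.068, 0.001]
ft_force: [1.3, -0.1, -1.2]
opening: 0.477
```

Run:
```python
from h import *
go((0.450,0.279),0.0155)
save('wrist','w2')
```

```text
tool shift [0.0005 0.0018 0.0823] jaw -87.5 tz [-9.e-04  1.e-04 -1.e+00] j6 1.89
```

View pics/w2.png

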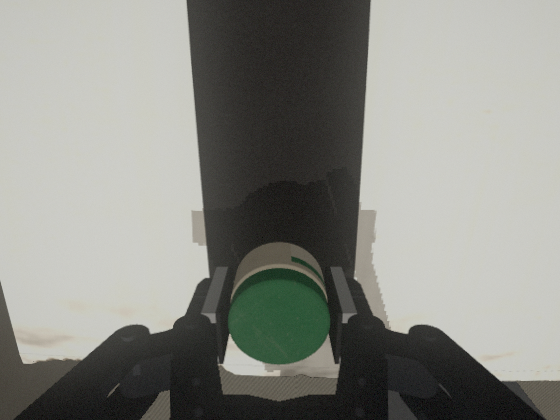

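The pot is held upright and centred over the mat, whose edges run from col ~190 to 370. I'll set it down there.

Call:
play_rows(plan=[0,0.0015,0.04,0,0.3,0,0,0.025,0,0.3,0,0,0.01,0,0.3,0,0,0.007,0,0.3,0,0,0,0,0.3])

```text
time: 6.48
ee_pos: [0.4518, 0.2763, 0.0165]
eef_rot: [-3.141, -0.059, -0.001]
ft_force: [-0.6, -0.9, -0.5]
opening: 0.474
```

Call:
play_rows(plan=[0,0,0,0,0.6,0,0,0,0,1,0,0,0,0,1,0,0,-0.01,0,1,0,0,-0.04,0,1,0,0,-0.05,0,1,0,0,-0.02,0,1,0,0,0,0,1])

```text
time: 7.48
ee_pos: [0.4528, 0.2772, 0.1392]
eef_rot: [-3.139, -0.06, -0.009]
ft_force: [0.4, -0.4, -1.0]
opening: 0.999
```

Run:
```python
from h import *
save('wrist','w3');print(r.sense()['ee_pos'])
go((0.5905,0.0260),0.13,92)
save('top','t1'); s=r.sense()
for n in ('short_pot','tall_pot'): print([(np.round(d['location'],4).tolist(),round(d['p'],2)) for d in optics.landmark_of('top',n)[:2]])
print([(np.round(d['location'],4).tolist(),round(d['p'],2)) for d in optics.landmark_of('wrist','short_pot')[:2]])
```

```text
[0.45161625 0.27677287 0.13713374]
tool shift [0.1292 0.2559 0.0072 0.0032] jaw -87.8 tz [ 1.9e-03  7.0e-04 -1.0e+00] j6 1.89
[([0.446, 0.2742, 0.0042], 0.39)]
[([0.5897, 0.0284, 0.0065], 0.76)]
[([0.4464, 0.2778, -0.0008], 0.63)]
```

Call:
play_rows(plan=[0.0258,0.0512,0,0,1,0.0258,0.0512,0,0,1,0.0258,0.0512,0,0,1,0.0258,0.0512,0,0,1,0.0258,0.0512,0,0,1,0,0,0,0,1])

```text
time: 8.48
ee_pos: [0.591, 0.0222, 0.135]
eef_rot: [3.141, 0.052, -0.002]
ft_force: [-0.6, -0.4, -0.2]
opening: 1.0
```

Run:
```python
from h import *
save('wrist','w4');go((0.5905,0.0260),0.03,92)
for n in ('tall_pot','spacer_bottom'): print([(np.round(d['location'],4).tolist(),round(d['p'],2)) for d in optics.landmark_of('wrist',n)[:2]])
```

```text
tool shift [ 0.001  -0.0018  0.1048 -0.0003] jaw -88.0 tz [-2.5e-03  6.0e-04 -1.0e+00] j6 1.4
[([0.5915, 0.0319, 0.0064], 0.88)]
[([0.6231, -0.1033, -0.0027], 0.97), ([0.6778, 0.0304, 0.0088], 0.9)]
```

View pics/w4.png

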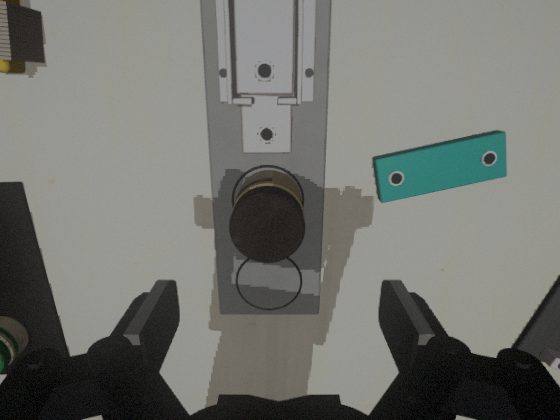

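The tall pot lid is at (267,224), the rings at about (267,200) and (268,281), and the bar end sits at (242..291,152). I'll compute the positions.

Run:
```python
from h import *
s=r.sense();print(s['ee_pos'])
print('lid',pix2w('wrist',[267.5,224],.069))
print('ring front',pix2w('wrist',[[268.5,281],[236.5,281],[301.5,281],[268.5,310]],.006).round(4))
print('ring tall',pix2w('wrist',[[232.5,198],[303,198],[267.5,166]],.006).round(4))
print('bar end',pix2w('wrist',[[242,153],[291,152],[244,95],[292,95]],.018).round(4))
print('gate hole,bar hole',pix2w('wrist',[[266.5,134]],.018).round(4),pix2w('wrist',[[264.5,71]],.042).round(4))
print('edges',pix2w('wrist',[[203,20],[219,313],[329,20],[320,313]],.006).round(4))
```

```text
[0.58891593 0.02621925 0.13487483]
lid [[0.59171386 0.03448343 0.069     ]]
ring front [[0.5133 0.0335 0.006 ]
 [0.5122 0.0614 0.006 ]
 [0.5143 0.0047 0.006 ]
 [0.4834 0.0327 0.006 ]]
ring tall [[0.5879 0.0643 0.006 ]
 [0.59   0.0079 0.006 ]
 [0.615  0.037  0.006 ]]
bar end [[0.6266 0.0556 0.018 ]
 [0.6287 0.0198 0.018 ]
 [0.6675 0.0544 0.018 ]
 [0.6687 0.021  0.018 ]]
gate hole,bar hole [[0.6411 0.038  0.018 ]] [[0.6829 0.0396 0.042 ]]
edges [[ 0.7161  0.0843  0.006 ]
 [ 0.4783  0.0774  0.006 ]
 [ 0.7192 -0.0026  0.006 ]
 [ 0.4818 -0.0139  0.006 ]]
```

Run:
```python
from h import *
P=[];V=[];J=[]
for i in range(8):
    optics.snapshot('wrist'); s=r.sense(); P.append(np.r_[s['ee_pos'],s['eef_rot']*np.sign(s['eef_rot'][0])]);J.append(s['joint_positions'])
P=np.array(P);print(P.round(4));print(P.mean(0).round(4),np.std(J,0).round(5))
```

```text
[[ 5.8890e-01  2.6700e-02  1.3510e-01  3.1404e+00  6.1100e-02 -3.6000e-03]
 [ 5.8900e-01  2.7000e-02  1.3540e-01  3.1405e+00  6.2100e-02 -2.7000e-03]
 [ 5.8910e-01  2.7000e-02  1.3570e-01  3.1406e+00  6.2500e-02 -1.9000e-03]
 [ 5.8930e-01  2.7000e-02  1.3590e-01  3.1408e+00  6.2600e-02 -1.1000e-03]
 [ 5.8940e-01  2.6900e-02  1.3610e-01  3.1408e+00  6.2500e-02 -6.0000e-04]
 [ 5.8960e-01  2.6700e-02  1.3630e-01  3.1409e+00  6.2200e-02 -1.0000e-04]
 [ 5.8970e-01  2.6500e-02  1.3630e-01  3.1410e+00  6.1700e-02  1.0000e-04]
 [ 5.8980e-01  2.6300e-02  1.3640e-01  3.1410e+00  6.1300e-02  3.0000e-04]]
[ 5.8930e-01  2.6800e-02  1.3590e-01  3.1407e+00  6.2000e-02 -1.2000e-03] [3.5e-04 3.3e-04 5.2e-04 1.1e-04 6.0e-05 1.0e-04]
```

The arm swings for a while after each move, so pictures need a settle first. I'll re-measure now that it is still.

```bash
cat >> h.py <<'E'
def still(n=12):
    for i in range(n): optics.camera_info('wrist'); optics.snapshot('top')
def circ(im,uv,z,rad,lo,hi):
    pass
E
python3 - <<'E'
from h import *
s=r.sense();print(s['ee_pos'])
im=save('wrist','w5'); g=cv2.cvtColor(im,cv2.COLOR_RGB2GRAY)
roi=(g[170:265,222:315]<70).astype(np.uint8); n,l,st,c=cv2.connectedComponentsWithStats(cv2.morphologyEx(roi,cv2.MORPH_OPEN,np.ones((7,7))));k=1+np.argmax(st[1:,4])
print(st[k]+[222,170,0,0,0],c[k]+[222,170],pix2w('wrist',c[k]+[222,170],.069))
old=cv2.imread('pics/w4.png',0); print(cv2.phaseCorrelate(np.float32(old[:260]),np.float32(g[:260])))
W=cv2.resize(im[60:320,190:345],None,fx=3,fy=3*0.75 if 0 else 3,interpolation=cv2.INTER_CUBIC)[:600*2]
W=cv2.resize(im[90:320,190:390],None,fx=2.6,fy=2.6,interpolation=cv2.INTER_CUBIC); cv2.imwrite('pics/w5c.png',W[:,:,::-1])
E
```

```text
[0.58978624 0.02632291 0.1363908 ]
[ 236  184   76   77 4677] [273.73807997 222.07633098] [[0.59370184 0.03051523 0.069     ]]
((6.252300703353171, -1.5397734037248938), 0.6077433032754027)
```

View pics/w5c.png

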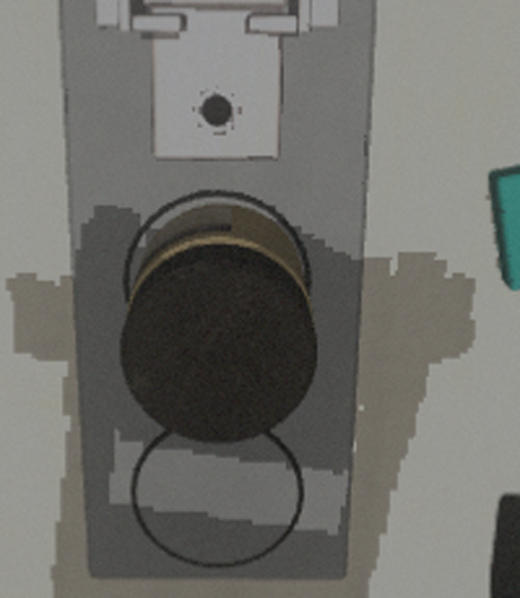

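Run:
```python
from h import *
print(r.sense()['ee_pos'])
f=lambda a,z:pix2w('wrist',np.array(a,float)/2.6+[190,90],z).round(4)
print('front ring',f([[132,492],[303,492],[217,566]],.006))
print('tall ring',f([[123,285],[310,285],[216,190]],.006))
print('lid',f([[219,342],[120,342],[317,342],[219,440]],.069))
print('bar',f([[155,157],[278,157],[155,45],[282,45],[217,111]],.018))
print('plate',f([[62,60],[90,577],[372,60],[346,577]],.006))
go((0.592,0.0305),.03,92)
```

```text
[0.58985798 0.02618329 0.13640413]
front ring [[5.146e-01 5.760e-02 6.000e-03]
 [5.168e-01 1.000e-04 6.000e-03]
 [4.865e-01 2.810e-02 6.000e-03]]
tall ring [[0.5875 0.0605 0.006 ]
 [0.5897 0.0026 0.006 ]
 [0.6184 0.0326 0.006 ]]
lid [[0.5941 0.0302 0.069 ]
 [0.5932 0.0543 0.069 ]
 [0.595  0.0064 0.069 ]
 [0.5675 0.0293 0.069 ]]
bar [[0.6298 0.0501 0.018 ]
 [0.631  0.0153 0.018 ]
 [0.6604 0.0505 0.018 ]
 [0.6617 0.0159 0.018 ]
 [0.6433 0.033  0.018 ]]
plate [[ 0.6547  0.0781  0.006 ]
 [ 0.4802  0.0722  0.006 ]
 [ 0.658  -0.0108  0.006 ]
 [ 0.4835 -0.0171  0.006 ]]
tool shift [ 0.0023 -0.0042  0.1064  0.0039] jaw -87.8 tz [ 3.e-04 -0.e+00 -1.e+00] j6 1.4
```

Call:
play_rows(plan=[0.002,-0.0042,0.03,0,1,0,0,0.03,0,1,0,0,0.025,0,1,0,0,0.021,0,1,0,0,0,0,1,0,0,0,0,1,0,0,0,0,1,0,0,0,0,0.35,0,0,0,0,0.35,0,0,0,0,0.35], force=35)

```text
time: 10.32
ee_pos: [0.5924, 0.0298, 0.031]
eef_rot: [3.141, 0.06, 0.002]
ft_force: [-0.2, -1.2, 2.1]
opening: 0.571
```

Call:
play_rows(plan=[0,0,0,0,0.35,0,0,0,0,0.35,0,0,0,0,0.35,0,0,0,0,0.35,0,0,-0.02,0,0.35,0,0,-0.03,0,0.35,0,0,-0.04,0,0.35,0,0,0,0,0.35,0,0,0,0,0.35,0,0,0,0,0.35])

```text
time: 11.58
ee_pos: [0.5902, 0.0301, 0.118]
eef_rot: [-3.14, -0.06, 0.006]
ft_force: [0.0, -0.0, -0.9]
opening: 0.573
```

Run:
```python
from h import *
still(6); s=r.sense(); print(s['ee_pos'],s['ft_force'],s['time'],s['opening'])
go((0.545,0.279),.115)
```

```text
[0.59152869 0.02998635 0.11962101] [-0.15731896 -0.45013842 -1.68885403] 11.875 0.5738008836435761
tool shift [-0.037  -0.2506  0.0047] jaw -87.8 tz [-1.e-03  1.e-04 -1.e+00] j6 1.41
```

Call:
play_rows(plan=[-0.0074,-0.0501,0,0,0.35,-0.0074,-0.0501,0,0,0.35,-0.0074,-0.0501,0,0,0.35,-0.0074,-0.0501,0,0,0.35,-0.0074,-0.0501,0,0,0.35,0,0,0.03,0,0.35,0,0,0.03,0,0.35,0,0,0.02,0,0.35,0,0,0,0,0.35,0,0,0,0,0.35])

```text
time: 13.12
ee_pos: [0.5463, 0.279, 0.0414]
eef_rot: [-3.14, -0.059, -0.003]
ft_force: [-0.1, 0.2, -1.4]
opening: 0.569
```

Run:
```python
from h import *
still(8); s=r.sense(); print(s['ee_pos'],s['ft_force'],s['time'],s['opening'])
go((0.545,0.279),.0285)
```

```text
[0.54550858 0.27889959 0.04069461] [-0.89008353  0.46461224 -1.99478747] 13.525 0.5684616194179785
tool shift [-0.0005 -0.0001  0.0122] jaw -87.8 tz [ 7.e-04  2.e-04 -1.e+00] j6 1.84
```

Call:
play_rows(plan=[0,0,0.007,0,0.35,0,0,0.005,0,0.35,0,0,0,0,0.35,0,0,0,0,0.35,0,0,0,0,0.7,0,0,0,0,1,0,0,0,0,1,0,0,0,0,1])

```text
time: 14.52
ee_pos: [0.5453, 0.2789, 0.0281]
eef_rot: [3.141, 0.06, -0.0]
ft_force: [0.7, -0.6, -0.5]
opening: 1.001
```

Call:
play_rows(plan=[0,0,-0.01,0,1,0,0,-0.04,0,1,0,0,-0.05,0,1,0,0,-0.02,0,1,0,0,0,0,1,0,0,0,0,1])

```text
time: 15.28
ee_pos: [0.544, 0.2784, 0.146]
eef_rot: [3.14, 0.06, -0.006]
ft_force: [-0.3, 0.1, -0.3]
opening: 1.002
```

Run:
```python
from h import *
still(8); s=r.sense(); print(s['ee_pos'],s['time']); save('wrist','w6')
for n in ('tall_pot','short_pot'): print([(np.round(d['location'],4).tolist(),round(d['p'],2)) for d in optics.landmark_of('wrist',n)[:2]])
go((.642,.0333),.15,92)
```

```text
[0.54509632 0.27878004 0.1476028 ] 15.675
[([0.5426, 0.2817, -0.0003], 0.95)]
[([0.4447, 0.2736, 0.0029], 0.8)]
tool shift [ 0.0873  0.2491 -0.0019  0.0031] jaw -87.8 tz [-1.e-04 -0.e+00 -1.e+00] j6 1.84
```

View pics/w6.png

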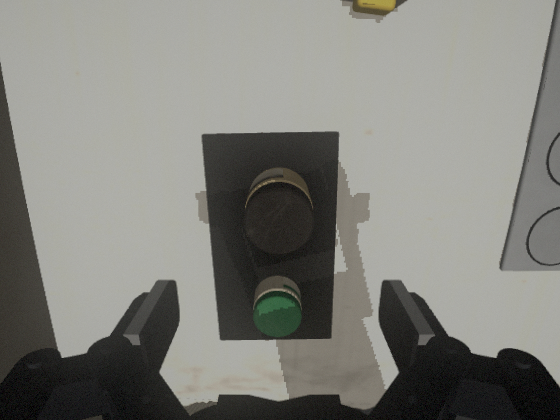

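Both pots stand upright on the mat, at (279,210) and (278,308). Now to the bar.

Call:
play_rows(plan=[0.0175,0.0498,0,0,1,0.0175,0.0498,0,0,1,0.0175,0.0498,0,0,1,0.0175,0.0498,0,0,1,0.0173,0.0499,0,0,1,0,0,0,0,1,0,0,0,0,1,0,0,0,0,1])

```text
time: 16.82
ee_pos: [0.6415, 0.0346, 0.1481]
eef_rot: [-3.141, -0.062, 0.001]
ft_force: [0.3, -0.5, 0.6]
opening: 1.004
```

Run:
```python
from h import *
still(8); s=r.sense(); print(s['ee_pos'],s['time']); im=save('wrist','w7')
cv2.imwrite('pics/w7c.png',cv2.resize(im[100:330,180:380],None,fx=2.6,fy=2.6,interpolation=cv2.INTER_CUBIC)[:,:,::-1])
for n in ('dispenser','spacer_bottom','spacer_top'): print([(np.round(d['location'],4).tolist(),round(d['p'],2)) for d in optics.landmark_of('wrist',n)[:2]])
go((.642,.0333),.008,92)
o=np.array([.6655,.0342]); A=rot2(np.radians(2))
P=[[-.036,.018],[-.036,-.018],[0,-.018],[0,.018]]
print((w2pix('wrist',[[*(o+A@p),.018] for p in P])-[180,100])*2.6)
```

```text
[0.64193133 0.03361769 0.14826943] 17.225
[([0.7085, 0.2213, 0.001], 0.37)]
[([0.6235, -0.1018, -0.0035], 0.93)]
[([0.7201, 0.0306, 0.0311], 0.71)]
tool shift [ 0.     -0.      0.1402  0.0031] jaw -87.8 tz [-0.  0. -1.] j6 1.43
[[202.06226602 293.73481226]
 [316.89416399 293.90527187]
 [319.62007553 181.30525393]
 [199.98435284 181.11476156]]
```

View pics/w7c.png

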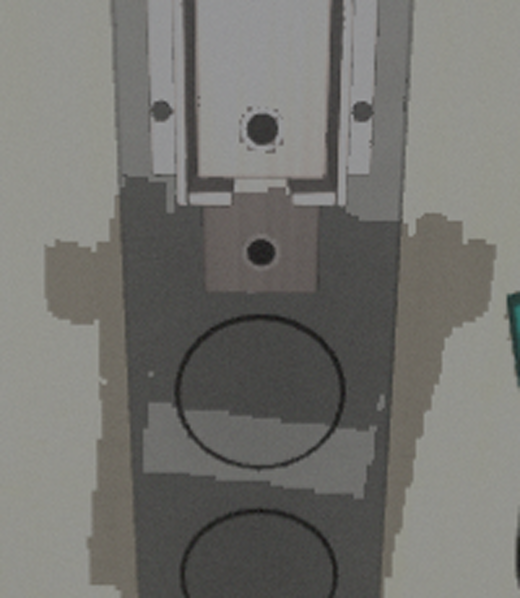

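The bar end is at about (204..318, 291) in the crop, against a prediction of (202..317, 294), so the model holds. Going down to pinch it.

Call:
play_rows(plan=[0,0,0.05,0,1,0,0,0.045,0,1,0,0,0.03,0,1,0,0,0.01,0,1,0,0,0.005,0,1,0,0,0,0,1,0,0,0,0,1,0,0,0,0,1,0,0,0,0,1])

```text
time: 18.55
ee_pos: [0.6423, 0.0332, 0.0088]
eef_rot: [3.141, 0.06, 0.001]
ft_force: [1.0, 0.3, -0.5]
opening: 1.001
```

Call:
play_rows(plan=[0,0,0,0,0.25,0,0,0,0,0.25,0,0,0,0,0.25,0,0,0,0,0.25,0,0,0,0,0.25,0,0,0,0,0.25,0,0,0,0,0.25,0,0,0,0,0.25], force=35)

```text
time: 19.55
ee_pos: [0.6421, 0.0332, 0.0084]
eef_rot: [3.141, 0.06, 0.001]
ft_force: [-1.1, -1.1, 2.3]
opening: 0.408
```

Run:
```python
from h import *
still(4); s=r.sense(); print(s['ee_pos'],s['ft_force'],s['time'],s['opening']); im=save('wrist','w8')
```

```text
[0.64213483 0.03319395 0.00842369] [-1.03309624 -0.33948164  3.27848627] 19.75 0.4067413086865035
```

View pics/w8.png

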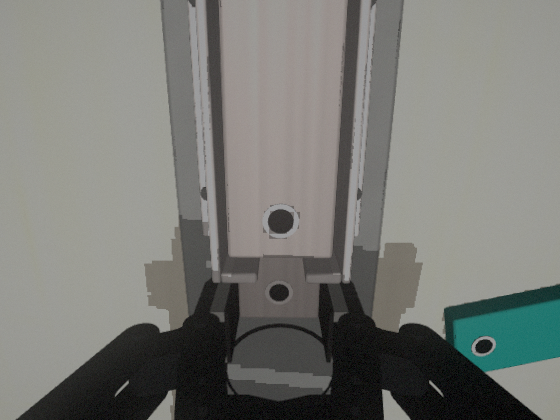

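The bar is pinched at an opening of 0.407 (about 35 mm) and still shows under the gate. I'll draw it straight out by 84 mm.

Call:
play_rows(plan=[-0.004,0,-0.0003,0,0.25,-0.008,0,0,0,0.25,-0.009,0,0,0,0.25,-0.009,0,0,0,0.25,-0.009,0,0,0,0.25,-0.009,0,0,0,0.25,-0.009,0,0,0,0.25,-0.009,0,0,0,0.25,-0.009,0,0,0,0.25,-0.009,0,0,0,0.25])

```text
time: 21.05
ee_pos: [0.5572, 0.0301, 0.0084]
eef_rot: [-3.141, -0.06, 0.001]
ft_force: [-0.2, 0.5, -0.0]
opening: 0.407
```

Call:
play_rows(plan=[0,0,0,0,0.25,0,0,0,0,0.25,0,0,0,0,0.25,0,0,0,0,0.7,0,0,0,0,1,0,0,0,0,1,0,0,-0.02,0,1,0,0,-0.05,0,1,0,0,-0.05,0,1,0,0,-0.02,0,1])

```text
time: 22.3
ee_pos: [0.5604, 0.0299, 0.1544]
eef_rot: [3.14, 0.06, 0.013]
ft_force: [-0.5, 0.1, -0.1]
opening: 1.002
```

Run:
```python
from h import *
still(16); s=r.sense(); print(s['ee_pos'],s['ft_force'],s['time'],s['opening']); im=save('wrist','w9')
for n in ('spacer_bottom','spacer_top'): print([(np.round(d['location'],4).tolist(),round(d['p'],2)) for d in optics.landmark_of('wrist',n)[:3]])
o=np.array([.6655,.0342]); A=rot2(np.radians(2))
P=[[-.120,.018],[-.120,-.018],[-.02,-.018],[-.02,.018]]
print(w2pix('wrist',[[*(o+A@p),.018] for p in P]))
```

```text
[0.5580392  0.03005485 0.14837728] [ 0.32557812  0.0841415  -0.20098666] 23.1 1.0005694879760059
[([0.6228, -0.1012, -0.0034], 0.74), ([0.5936, 0.0269, 0.0079], 0.67)]
[]
[[257.39404096 212.92121967]
 [301.50554711 212.98512776]
 [304.49005432  83.69794619]
 [255.04902858  83.6117362 ]]
```

View pics/w9.png

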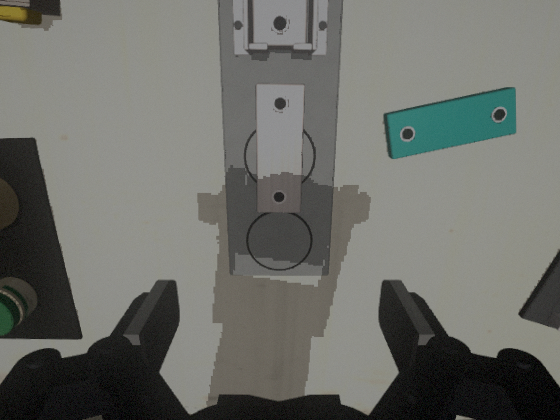

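The bar lies fully clear of the tower, corners at (257,212), (301,212), (304,85) and (256,85), as predicted. I'll regrip it at its middle.

Run:
```python
from h import *
q=pix2w('wrist',[[257,212],[301.5,212],[304,85],[256,85]],.018); print(q.round(4),q.mean(0))
go((.5955,.0316),.0085,92)
```

```text
[[0.5457 0.0483 0.018 ]
 [0.5471 0.0121 0.018 ]
 [0.6452 0.0158 0.018 ]
 [0.6439 0.0508 0.018 ]] [0.59548772 0.03175296 0.018     ]
tool shift [ 3.740e-02 -1.000e-04  1.401e-01  3.100e-03] jaw -87.8 tz [ 1.e-04  0.e+00 -1.e+00] j6 1.41
```

Call:
play_rows(plan=[0.0374,0,0.03,0,1,0,0,0.04,0,1,0,0,0.035,0,1,0,0,0.025,0,1,0,0,0.01,0,1,0,0,0,0,1,0,0,0,0,1,0,0,0,0,1,0,0,0,0,1])

```text
time: 24.38
ee_pos: [0.596, 0.0314, 0.0094]
eef_rot: [3.141, 0.06, 0.002]
ft_force: [-0.0, 0.1, -0.0]
opening: 1.0
```

Call:
play_rows(plan=[0,0,0,0,0.25,0,0,0,0,0.25,0,0,0,0,0.25,0,0,0,0,0.25,0,0,0,0,0.25,0,0,0,0,0.25,0,0,0,0,0.25,0,0,0,0,0.25], force=45)

```text
time: 25.38
ee_pos: [0.5957, 0.0315, 0.0087]
eef_rot: [3.141, 0.06, 0.001]
ft_force: [1.0, -0.2, 2.5]
opening: 0.406
```

Call:
play_rows(plan=[0,0,-0.01,0,0.25,0,0,-0.02,0,0.25,0,0,-0.04,0,0.25,0,0,-0.04,0,0.25,0,0,0,0,0.25,0,0,0,0,0.25,0,0,0,0,0.25])

```text
time: 26.25
ee_pos: [0.594, 0.0316, 0.1167]
eef_rot: [-3.141, -0.06, 0.006]
ft_force: [-0.2, 0.1, -1.6]
opening: 0.406
```

Run:
```python
from h import *
still(8); s=r.sense(); print(s['ee_pos'],s['ft_force'],s['time'],s['opening'])
go((.490,-.284),.12,90-17)
```

```text
[0.59533914 0.03149149 0.11824098] [ 0.94411415 -0.63373489 -1.10757932] 26.65 0.4087402363644291
tool shift [-0.1172  0.3113 -0.0017  0.3347] jaw -87.8 tz [-5.e-04  1.e-04 -1.e+00] j6 1.42
```

Call:
play_rows(plan=[-0.0175,0.0522,0,0,0.25,-0.0175,0.0522,0,0,0.25,-0.0175,0.0522,0,0,0.25,-0.0175,0.0522,0,0,0.25,-0.0175,0.0522,0,0,0.25,-0.0175,0.0522,0,0,0.25,0,0,0,0.1115,0.25,0,0,0,0.1115,0.25,0,0,0,0.1115,0.25,0,0,0,0,0.25])

```text
time: 27.9
ee_pos: [0.5024, -0.2856, 0.1185]
eef_rot: [3.107, -0.462, 0.0]
ft_force: [0.5, -0.6, -0.6]
opening: 0.405
```

Run:
```python
from h import *
still(18); s=r.sense(); print(s['ee_pos'],s['ft_force'],s['time'],s['opening']);save('wrist','w10')
go((.502,-.2855),.04,90-17)
```

```text
[ 0.5023762  -0.28545713  0.1185079 ] [-0.29571291 -0.48719942 -1.73563604] 28.8 0.4063137714504915
tool shift [-0.0004  0.0002  0.0785  0.0002] jaw -107.0 tz [ 0.  0. -1.] j6 1.18
```

View pics/w10.png

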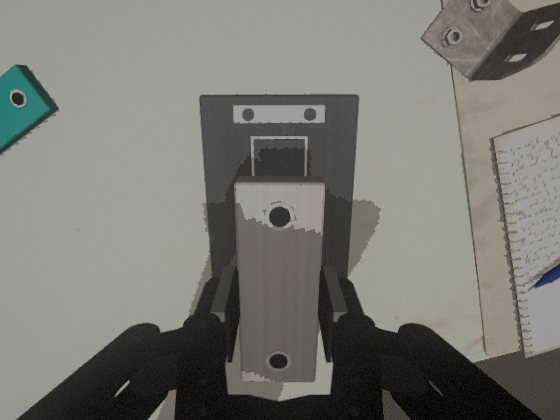

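The bar is aligned over the plate. The far corners of the outline are at (252,137) and (306,137), those of the plate at (200,95) and (358,96).

Run:
```python
from h import *
s=r.sense(); M=R.from_rotvec(s['eef_rot']).as_matrix()
def t(uv,z): return ((pix2w('wrist',uv,z)-s['ee_pos'])@M)[:,:2].round(4)
print('outline far',t([[252,137],[306,137],[253,176],[308,176]],.008))
print('plate far',t([[200,95],[358,96],[208,200],[352,200]],.008))
print('block inner?',t([[233,124],[325,123],[233,106],[324,105]],.024))
print('bar far end (z top)',t([[237,181],[324,180]],.128),t([[241,381],[316,381]],.128))
```

```text
outline far [[ 0.0512 -0.02  ]
 [ 0.0512  0.0181]
 [ 0.023  -0.02  ]
 [ 0.0229  0.0202]]
plate far [[ 0.0798 -0.0549]
 [ 0.079   0.053 ]
 [ 0.0046 -0.0542]
 [ 0.0045  0.0536]]
block inner? [[ 0.0618 -0.0311]
 [ 0.0624  0.0291]
 [ 0.0732 -0.0306]
 [ 0.0738  0.028 ]]
bar far end (z top) [[ 0.0505 -0.0174]
 [ 0.0508  0.0162]] [[-0.0489 -0.0196]
 [-0.049   0.0166]]
```

Call:
play_rows(plan=[-0.0013,0,0.035,0,0.25,0,0,0.035,0,0.25,0,0,0.02,0,0.25,0,0,0.01,0,0.25,0,0,0,0,0.25,0,0,0,0,0.25,0,0,0.005,0,0.25,0,0,0.0025,0,0.25,0,0,0,0,0.25,0,0,0,0,0.25])

```text
time: 30.1
ee_pos: [0.5011, -0.2851, 0.011]
eef_rot: [-3.107, 0.464, 0.0]
ft_force: [0.5, 0.9, -0.7]
opening: 0.405
```

Run:
```python
from h import *
still(6); s=r.sense(); print(s['ee_pos'],s['ft_force'],s['time'],s['opening'])
```

```text
[ 0.50120802 -0.28512159  0.01109228] [-0.30676243  0.05339107 -1.48554567] 30.4 0.40222723366212554
```

Call:
play_rows(plan=[0,0,0.001,0,0.25,0,0,0,0,0.25,0,0,0,0,0.25,0,0,0,0,0.6,0,0,0,0,0.8,0,0,0,0,1,0,0,0,0,1,0,0,-0.02,0,1,0,0,-0.04,0,1,0,0,-0.05,0,1])

```text
time: 31.65
ee_pos: [0.5007, -0.2848, 0.1216]
eef_rot: [-3.107, 0.464, 0.001]
ft_force: [1.2, -0.3, -0.4]
opening: 1.004
```

Run:
```python
from h import *
still(18); s=r.sense(); print(s['ee_pos'],s['ft_force'],s['time']);save('wrist','w11')
go((.545,.279),.13,92)
```

```text
[ 0.50115815 -0.28509988  0.11994157] [ 0.62326506  0.6875805  -0.44150515] 32.55
tool shift [-0.1229 -0.5523 -0.01   -0.3314] jaw -107.0 tz [-0.  0. -1.] j6 1.17
```

View pics/w11.png

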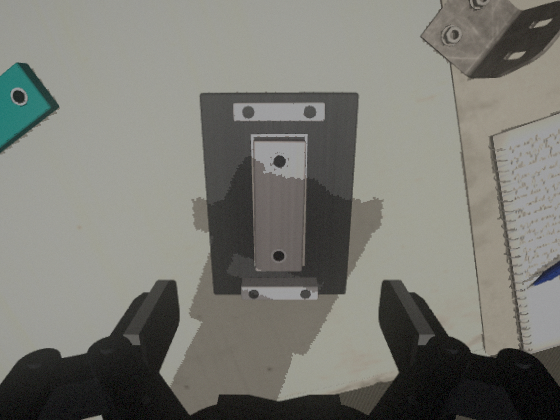

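The bar lies inside the outline, from (252,137) to (305,270). Next, the pots go back.

Call:
play_rows(plan=[0,0,-0.01,-0.1105,1,0,0,0,-0.1105,1,0,0,0,-0.1105,1,0.0064,-0.0562,0,0,1,0.0064,-0.0562,0,0,1,0.0064,-0.0562,0,0,1,0.0064,-0.0562,0,0,1,0.0064,-0.0562,0,0,1,0.0064,-0.0562,0,0,1,0.0064,-0.0562,0,0,1])

```text
time: 33.85
ee_pos: [0.5323, 0.1115, 0.1304]
eef_rot: [3.141, 0.055, 0.002]
ft_force: [1.0, -0.2, -0.2]
opening: 1.001
```

Call:
play_rows(plan=[0.0064,-0.0562,0,0,1,0.0064,-0.0562,0,0,1,0.006,-0.0562,0,0,1,0,0,0,0,1,0,0,0,0,1])

```text
time: 34.48
ee_pos: [0.5448, 0.2786, 0.1298]
eef_rot: [3.14, 0.056, -0.001]
ft_force: [0.1, -0.2, 0.2]
opening: 0.999
```

Run:
```python
from h import *
still(14); s=r.sense(); print(s['ee_pos'],s['time'])
im=save('wrist','w12'); g=cv2.cvtColor(im,cv2.COLOR_RGB2HSV)
m=cv2.inRange(g,(45,80,30),(90,255,255)); n,l,st,c=cv2.connectedComponentsWithStats(m);k=1+np.argmax(st[1:,4]);print(st[k],c[k],pix2w('wrist',c[k],.041))
for n in ('tall_pot','short_pot'): print([(np.round(d['location'],4).tolist(),round(d['p'],2)) for d in optics.landmark_of('wrist',n)[:2]])
go((.545,.279),.028,92)
```

```text
[0.54503968 0.27877484 0.13002439] 35.175
[ 252  303   51   48 1741] [278.25962091 326.0821367 ] [[0.45333915 0.27710153 0.041     ]]
[]
[([0.4439, 0.2774, 0.0038], 0.68)]
tool shift [-0.     -0.0002  0.102   0.0002] jaw -88.0 tz [-0. -0. -1.] j6 1.84
```

View pics/w12.png

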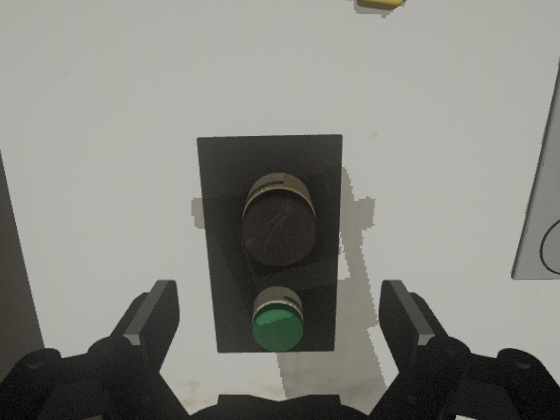

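Run:
```python
from h import *
print('tall lid',pix2w('wrist',[[279,227.5],[243,222],[315,222],[279,265]],.067).round(4))
```

```text
tall lid [[0.5471 0.2798 0.067 ]
 [0.55   0.3022 0.067 ]
 [0.5515 0.2576 0.067 ]
 [0.5209 0.2789 0.067 ]]
```

Call:
play_rows(plan=[0,0,0.04,0,1,0,0,0.035,0,1,0,0,0.02,0,1,0,0,0.007,0,1,0,0,0,0,1,0,0,0,0,1,0,0,0,0,1,0,0,0,0,0.35,0,0,0,0,0.35,0,0,0,0,0.35], force=35)

```text
time: 36.58
ee_pos: [0.5455, 0.2789, 0.0286]
eef_rot: [-3.141, -0.055, -0.002]
ft_force: [-0.5, -0.5, 2.8]
opening: 0.565
```

Call:
play_rows(plan=[0,0,0,0,0.35,0,0,0,0,0.35,0,0,0,0,0.35,0,0,0,0,0.35,0,0,-0.02,0,0.35,0,0,-0.03,0,0.35,0,0,-0.04,0,0.35,0,0,0,0,0.35,0,0,0,0,0.35,0,0,0,0,0.35])

```text
time: 37.83
ee_pos: [0.5435, 0.2783, 0.1157]
eef_rot: [3.14, 0.055, -0.006]
ft_force: [-0.5, 0.1, -1.5]
opening: 0.572
```

Run:
```python
from h import *
still(8); s=r.sense(); print(s['ee_pos'],s['ft_force'],s['time'],s['opening'])
go((.5885,.0315),.12,92)
```

```text
[0.54499008 0.27875824 0.11777625] [ 0.18524549 -0.00229117 -1.30679382] 38.225 0.5768613349696963
tool shift [ 3.480e-02  2.486e-01 -2.200e-03  1.000e-04] jaw -88.0 tz [-4.e-04 -1.e-04 -1.e+00] j6 1.84
```

Call:
play_rows(plan=[0.007,0.0497,0,0,0.35,0.007,0.0497,0,0,0.35,0.007,0.0497,0,0,0.35,0.007,0.0497,0,0,0.35,0.0068,0.0498,0,0,0.35,0,0,0.03,0,0.35,0,0,0.03,0,0.35,0,0,0.015,0,0.35,0,0,0,0,0.35,0,0,0,0,0.35])

```text
time: 39.48
ee_pos: [0.5896, 0.0317, 0.0444]
eef_rot: [3.141, 0.056, 0.004]
ft_force: [0.2, -0.9, -0.4]
opening: 0.572
```

Run:
```python
from h import *
still(12); s=r.sense(); print(s['ee_pos'],s['ft_force'],s['time'],s['opening'])
go((.5885,.0315),.0305,92)
```

```text
[0.58849707 0.03157635 0.04302215] [-1.01893474 -0.76841852 -1.36775532] 40.075 0.5703177229059087
tool shift [0.     0.0001 0.0125 0.0001] jaw -88.0 tz [-0.  0. -1.] j6 1.42
```

Call:
play_rows(plan=[0,0,0.007,0,0.35,0,0,0.005,0,0.35,0,0,0.0005,0,0.35,0,0,0,0,0.35,0,0,0,0,0.7,0,0,0,0,1,0,0,0,0,1,0,0,0,0,1])

```text
time: 41.08
ee_pos: [0.5886, 0.0315, 0.0305]
eef_rot: [3.141, 0.055, 0.0]
ft_force: [0.3, 0.8, 0.5]
opening: 0.998
```

Call:
play_rows(plan=[0,0,-0.02,0,1,0,0,-0.04,0,1,0,0,-0.04,0,1,0,0,-0.01,0,1,0,0,0,0,1])

```text
time: 41.7
ee_pos: [0.589, 0.0315, 0.1417]
eef_rot: [3.141, 0.055, 0.003]
ft_force: [-0.4, 0.9, -0.2]
opening: 1.002
```

Run:
```python
from h import *
still(10); s=r.sense(); print(s['ee_pos'],s['time']); save('wrist','w13')
print([(np.round(d['location'],4).tolist(),round(d['p'],2)) for d in optics.landmark_of('wrist','tall_pot')[:2]])
go((.4505,.277),.06,92)
```

```text
[0.58830889 0.03157998 0.13995183] 42.2
[([0.587, 0.0304, 0.0074], 0.92), ([0.4952, 0.2803, -0.0039], 0.45)]
tool shift [-1.293e-01 -2.501e-01  8.040e-02  1.000e-04] jaw -88.0 tz [-3.e-04  0.e+00 -1.e+00] j6 1.42
```

View pics/w13.png

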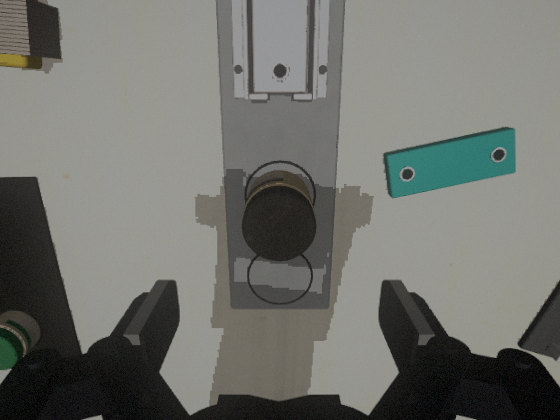

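The tall pot is on its ring. Now the short pot.

Call:
play_rows(plan=[-0.0255,-0.05,0,0,1,-0.0255,-0.05,0,0,1,-0.0255,-0.05,0,0,1,-0.0255,-0.05,0,0,1,-0.0258,-0.05,0,0,1,0,0,0.04,0,1,0,0,0.04,0,1,0,0,0.03,0,1,0,0,0,0,1,0,0,0,0,1])

```text
time: 43.55
ee_pos: [0.4531, 0.2773, 0.0318]
eef_rot: [-3.14, -0.055, -0.003]
ft_force: [0.6, -0.9, 0.3]
opening: 0.997
```

Run:
```python
from h import *
still(10); s=r.sense(); print(s['ee_pos'],s['time'])
go((.452,.277),.016,92)
```

```text
[0.45214774 0.27697546 0.03077486] 44.05
tool shift [-0.0002 -0.      0.0148  0.0001] jaw -88.0 tz [ 4.e-04  2.e-04 -1.e+00] j6 1.89
```

Call:
play_rows(plan=[0,0,0.008,0,1,0,0,0.0065,0,1,0,0,0,0,1,0,0,0,0,1,0,0,0,0,0.3,0,0,0,0,0.3,0,0,0,0,0.3,0,0,0,0,0.3,0,0,0,0,0.3,0,0,0,0,0.3], force=30)

```text
time: 45.3
ee_pos: [0.4525, 0.2771, 0.0164]
eef_rot: [-3.141, -0.055, -0.001]
ft_force: [0.0, -0.2, 3.6]
opening: 0.475
```

Run:
```python
from h import *
still(8); s=r.sense(); print(s['ee_pos'],s['ft_force'],s['time'],s['opening'])
go((.5145,.029),.115,92)
```

```text
[0.45246985 0.27708238 0.01644185] [ 0.28960495 -1.17085787  5.71827792] 45.7 0.4801730712586001
tool shift [ 5.340e-02  2.501e-01 -9.860e-02  1.000e-04] jaw -88.0 tz [ 8.e-04  3.e-04 -1.e+00] j6 1.89
```

Call:
play_rows(plan=[0,0,-0.02,0,0.3,0,0,-0.035,0,0.3,0,0,-0.045,0,0.3,0.0107,0.05,0,0,0.3,0.0107,0.05,0,0,0.3,0.0107,0.05,0,0,0.3,0.0107,0.05,0,0,0.3,0.0107,0.0501,0,0,0.3,0,0,0,0,0.3,0,0,0,0,0.3])

```text
time: 46.95
ee_pos: [0.5132, 0.0292, 0.1149]
eef_rot: [-3.14, -0.054, 0.004]
ft_force: [-0.0, 0.2, -1.0]
opening: 0.478
```

Run:
```python
from h import *
still(14); s=r.sense(); print(s['ee_pos'],s['ft_force'],s['time'],s['opening']); save('wrist','w14')
go((.5145,.029),.019,92)
```

```text
Traceback (most recent call last):
  File "h.py", line 31, in still
    for i in range(n): optics.camera_info('wrist'); optics.snapshot('top')
                                                    ~~~~~~~~~~~~~~~^^^^^^^
ValueError: 200 camera calls are used up
```

The camera calls are used up: I spent many of them just letting the arm settle. From here I settle with idle rows and rely on the measured pose.

Call:
play_rows(plan=[0,0,0,0,0.3,0,0,0,0,0.3,0,0,0,0,0.3,0,0,0,0,0.3,0,0,0,0,0.3])

```text
time: 48.22
ee_pos: [0.5143, 0.0288, 0.116]
eef_rot: [-3.141, -0.055, -0.0]
ft_force: [0.0, 1.5, -0.6]
opening: 0.481
```

Run:
```python
from h import *
s=r.sense(); print(s['ee_pos'],s['ft_force'],s['time'],s['opening'])
go((.5145,.029),.019,92)
```

```text
[0.51427888 0.02884006 0.11602714] [ 0.04668576  1.53292191 -0.58282988] 48.225 0.48137467177622384
tool shift [ 0.0002 -0.0002  0.097   0.0001] jaw -88.0 tz [ 0.  0. -1.] j6 1.39
```

Call:
play_rows(plan=[0,0,0.035,0,0.3,0,0,0.03,0,0.3,0,0,0.02,0,0.3,0,0,0.006,0,0.3,0,0,0,0,0.3,0,0,0,0,0.3,0,0,0.006,0,0.3,0,0,0,0,0.3,0,0,0,0,0.3,0,0,0,0,0.3])

```text
time: 49.48
ee_pos: [0.5144, 0.0289, 0.0191]
eef_rot: [3.141, 0.055, 0.0]
ft_force: [0.4, 0.3, -0.4]
opening: 0.471
```

Run:
```python
from h import *
s=r.sense(); print(s['ee_pos'],s['ft_force'],s['time'],s['opening'])
```

```text
[0.51435847 0.02885202 0.0191377 ] [ 0.37832635  0.34192489 -0.43790104] 49.475 0.47146846738415543
```

Call:
play_rows(plan=[0,0,0.001,0,0.3,0,0,0,0,0.3,0,0,0,0,0.3,0,0,0,0,0.3])

```text
time: 49.98
ee_pos: [0.5145, 0.0288, 0.0185]
eef_rot: [3.141, 0.055, 0.0]
ft_force: [-1.6, 0.3, 5.3]
opening: 0.474
```

Call:
play_rows(plan=[0,0,0,0,0.6,0,0,0,0,1,0,0,0,0,1,0,0,0,0,1,0,0,-0.02,0,1,0,0,-0.04,0,1,0,0,-0.05,0,1,0,0,-0.05,0,1,0,0,0,0,1,0,0,0,0,1])

```text
time: 51.22
ee_pos: [0.5138, 0.0289, 0.1774]
eef_rot: [-3.141, -0.055, 0.001]
ft_force: [-0.4, -0.2, -0.8]
opening: 1.002
```

Call:
play_rows(plan=[0,0,0,0,1,0,0,0,0,1,0,0,0,0,1,0,0,0,0,1,0,0,0,0,1])

```text
time: 51.85
ee_pos: [0.5143, 0.0289, 0.178]
eef_rot: [-3.141, -0.055, 0.0]
ft_force: [-0.8, 0.6, 0.2]
opening: 1.0
```

Run:
```python
from h import *
s=r.sense(); print(s['ee_pos'],s['ft_force'],s['time'],s['opening'])
print(r.hand_in())
```

```text
[0.5143051  0.0288517  0.17797571] [-0.83474348  0.56574558  0.24379402] 51.85 1.000017856166726
the job is handed in; nothing more can be done
None
```

The job is done and handed in at about 52 s, but I could not check the short pot's final position by camera.

**What I did:**
- I stood both pots on the mat.
- I drew the bottom spacer 84 mm straight out of the dispenser, regripped it at its middle, and laid it on the plate's outline.
- I put the tall pot back on the inner ring and the short pot back on the front ring.

**Checked by camera:**
- Wrist pictures showed the spacer lying inside the outline between the end blocks.
- They also showed the tall pot upright on its ring.

**Not checked by camera:**
- **Short pot:** I had used all 200 camera calls, many of them just to let the arm settle, so there is no picture of its final position. It was released at the planned pose: tool at (0.5145, 0.0288) for a ring measured at about (0.5156, 0.029). The 5 N contact force showed it was seated before release.
- **Spacer stack:** I did not measure the drop of the remaining spacers. After the draw, the detector no longer reported the top spacer, and I did not look at it further.

**Disagreements:** Early measurements were up to 10 mm apart because the arm was still swinging when the pictures were taken. Once it settled, they agreed to about 2 mm.

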